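# Close up the fixings jars

### The arm

A 7-joint arm with a two-finger parallel gripper is mounted at the origin on a cart in front of the work surface, level with it; the furniture and walls round the work are solid. World frame = base frame: x ahead of the robot, y to its left, z up, the work surface at z = 0. Lengths are in m, angles in rad, forces in N, time in s.
With the tool pointing down it reaches from about 0.4 to 0.85 m from the base axis. Payload 10.4 kg.
Tool frame: the origin (TCP) lies on the centre line of the jaws, within the pads' length; the fingertips stand 11 mm ahead of it and the grasp point (between the pads) lies 8 mm behind it; z points along the fingers, y is the line along which they close (so a half turn about z gives the same grasp; the last joint's range is limited). The gripper opens to 87 mm and grips with 3 to 60 N. Pads are 19 mm wide; open, the fingers measure 117 mm over their backs; the gripper's body (75 mm by 190 mm) begins 51 mm behind the grasp point.
Start: joints at [-1.249, 0.332, -0.065, 1.46, 0.022, 1.35, -0.088], TCP at [0.211, 0.588, 0.234] pointing down, gripper open.
Joint ranges: [-2.6, 2.6], [-0.5, 2.12], [-1.47, 1.34], [0.16, 2.42], [-1.27, 4.41], [0.06, 2.06], [-2.6, 2.6]. Speed limits (rad/s): [2.22, 2.22, 2.79, 2.79, 3.14, 3.14, 3.14].

### API

Orientations are given as a unit quaternion [x, y, z, w].
In Python, from bench import r gives the robot as it stands.
- The arm moves only by the shell command python3 -m pendant 'ROWS' [OPENING] [FORCE]. ROWS is JSON, a list of rows, each a list of 4 numbers: the shift along the tool's x, y, z in m, then the turn about the tool's z in rad. A call has 1 to 8 rows; each row shifts and turns the commanded pose from where the row before left it, along the tool's axes as they then stand; what a row does not reach is not made up. A row lasts 1/12 s, in which the tool goes at most 41.7 mm and 7.16 degrees, less where a joint would pass 70% of its speed; a pose out of reach is approached as far as the arm can. A call with a gripper value outside its range is refused whole. OPENING is the opening, from 0 (shut) to 1 (fully open), set as the call begins (- or left out, the last holds). The fingers move at their own pace and stop on an object; FORCE is the grip in N (left out, the last holds). Time passes only in rows, so rows that do not move let the fingers close. It gives the time, the measured TCP pose, the force, the opening and the grip force at its end, in the units of the state.
- r.read_state(): the state, without advancing time (a new reading comes with each control period).
- r.camera(name): name is "scene" or "top"; returns a dict with "img" (400x640x3 uint8, red, green, blue), "camera_matrix" (3x3 intrinsics, pixels), "xyz" and "attitude" of the camera in the world. Camera axes: x right, y down, z forward; pixel columns grow to the right and rows downward; lengths in m; the calibration is good to about 2 mm. A picture is of the moment at which its call begins. There is no depth.
- r.close_job(): hands the job in; it is judged then, once.
Trained networks look in the newest picture that a camera, given by its name, has taken for a name from the list of things; names that differ only in an ending like _2 or _b are one class to them, and where a whole thing is asked for, a point or a joint stands for the part that bears it (a point fixed in the world has none). Each returns a list of dicts, best first, with "score" (0 to 1); they miss things now and then, are a little off and sometimes report something else, mostly with a low value. They report only what shows in the picture. A call takes as long as a camera call. They do not tell look-alikes from the thing itself.
- r.outline_of(thing, camera): "mask" (400x640 bool, what is visible of it) and "bbox" ([centre column, centre row, width, height] in pixels, round what is visible of it).
The state is a dict: "time": time; "joint_positions": joint angles; "joint_vel": joint speeds; "joint_torque": joint torques, N m; "ee_pos": TCP position; "eef_rot": TCP orientation; "ft_force": force on the tool from outside, world axes, zero at the start; "torque": the same for the moment, N m; "width": finger opening in m; "grip_force": force on a finger pad.
Only numpy, scipy, OpenCV 4.12 (cv2) and the standard library are available. Lean on these libraries where they do the work, as an engineer would, in place of code of your own. Each camera call takes 0.05 s, during which the arm holds its last target. There are 200 camera calls.

### The job

The lids of the four open storage jars have been left in one stack. Take the stack apart and put each lid on its own jar, the one whose mouth it fits, fully down and level. Keep the jars upright and roughly where they stand, and leave the mug and the tape measure alone.

Things in the scene. Friction and masses are not known exactly. Their poses are not given: they have to be found in the camera images.
- lid_a_mid (a point): The smallest plain aluminium jar lid, top of the stack. A round cap 38 mm across and 20 mm high, open underneath: 4 mm top, skirt 2.5 mm thick, 33 mm inside and 16 mm deep. The point is its centre, half-way up (10 mm above its underside); z is up. Take it across its diameter by the skirt. The lid under it is wider by 4.5 to 5 mm all round, so fingertips must stay above that lid's top, 10 mm below this point.
- lid_b_mid (a point): The second smallest plain aluminium jar lid, second from the top of the stack. A round cap 47 mm across and 20 mm high, open underneath: 4 mm top, skirt 2.5 mm thick, 42 mm inside and 16 mm deep. The point is its centre, half-way up (10 mm above its underside); z is up. Take it across its diameter by the skirt. The lid under it is wider by 4.5 to 5 mm all round, so fingertips must stay above that lid's top, 10 mm below this point.
- lid_c_mid (a point): The second largest plain aluminium jar lid, third from the top of the stack. A round cap 56 mm across and 20 mm high, open underneath: 4 mm top, skirt 2.5 mm thick, 51 mm inside and 16 mm deep. The point is its centre, half-way up (10 mm above its underside); z is up. Take it across its diameter by the skirt. The lid under it is wider by 4.5 to 5 mm all round, so fingertips must stay above that lid's top, 10 mm below this point.
- lid_d_mid (a point): The largest plain aluminium jar lid, bottom of the stack, on the worktop. A round cap 66 mm across and 20 mm high, open underneath: 4 mm top, skirt 2.5 mm thick, 61 mm inside and 16 mm deep. The point is its centre, half-way up (10 mm above its underside); z is up. Take it across its diameter by the skirt.
- jar_a_mouth (a point): Jar of grey wall plugs: open glass jar with the smallest mouth, loose, upright, 54 mm across, 72 mm high. Point: centre of the rim's top; z up. Its neck is 27 mm across (3 mm play all round in the 38 mm lid), 19 mm tall; its top 6 mm taper in by 3.5 mm all round to guide the lid. Lid fully down: its top rests on the rim, its centre 6 mm below this point.
- jar_b_mouth (a point): Jar of wood screws: open glass jar with the second smallest mouth, loose, upright, 66 mm across, 82 mm high. Point: centre of the rim's top; z up. Its neck is 36 mm across (3 mm play all round in the 47 mm lid), 19 mm tall; its top 6 mm taper in by 3.5 mm all round to guide the lid. Lid fully down: its top rests on the rim, its centre 6 mm below this point.
- jar_c_mouth (a point): Jar of AA batteries: open glass jar with the second largest mouth, loose, upright, 74 mm across, 92 mm high. Point: centre of the rim's top; z up. Its neck is 45 mm across (3 mm play all round in the 56 mm lid), 19 mm tall; its top 6 mm taper in by 3.5 mm all round to guide the lid. Lid fully down: its top rests on the rim, its centre 6 mm below this point.
- jar_d_mouth (a point): Jar of wooden clothes pegs: open glass jar with the largest mouth, loose, upright, 82 mm across, 104 mm high. Point: centre of the rim's top; z up. Its neck is 55 mm across (3 mm play all round in the 66 mm lid), 19 mm tall; its top 6 mm taper in by 3.5 mm all round to guide the lid. Lid fully down: its top rests on the rim, its centre 6 mm below this point.
- tape_measure: Bystander: a yellow and black pocket tape measure, 33 x 71 x 62 mm, standing behind the work; origin under its middle, on the worktop. Not part of the job.
- mug: Bystander: a white mug, 92 x 123 x 95 mm with its handle, standing on the right; origin under its middle, on the worktop. Not part of the job.
Not all that is in view belongs to the job. Leave any blue look-alike of the part that bears lid_a_mid alone.

How it is judged:
At the end, for the whole second after the job is handed in: Each of the four lids sits on the jar of its own size (smallest lid on smallest mouth, and so on up): within 8 mm of the mouth's centre, its centre 3 to 10 mm below the rim's top (6 mm when fully down), level within 0.12 rad, the jar upright within 0.10 rad and on the worktop, everything at rest (horizontal distance between lid_a_mid and jar_a_mouth below 0.008 m and z of lid_a_mid in the frame of jar_a_mouth between -0.01 and -0.003 m and angle between each of lid_a_mid, lid_b_mid, lid_c_mid, lid_d_mid's own z axis and vertical below 0.12 rad and angle between each of jar_a_mouth, jar_b_mouth, jar_c_mouth, jar_d_mouth's own z axis and vertical below 0.1 rad and height (world z) of each of jar_a_mouth, jar_b_mouth, jar_c_mouth, jar_d_mouth above 0.06 m and linear speed of each of lid_a, jar_a, lid_b, jar_b, lid_c, jar_c, lid_d, jar_d below 0.02 m/s and horizontal distance between lid_b_mid and jar_b_mouth below 0.008 m and z of lid_b_mid in the frame of jar_b_mouth between -0.01 and -0.003 m and horizontal distance between lid_c_mid and jar_c_mouth below 0.008 m and z of lid_c_mid in the frame of jar_c_mouth between -0.01 and -0.003 m and horizontal distance between lid_d_mid and jar_d_mouth below 0.008 m and z of lid_d_mid in the frame of jar_d_mouth between -0.01 and -0.003 m); the robot touches nothing.
It fails at once if a jar is knocked over (tilted by more than 0.4 rad) (angle between any of jar_a_mouth, jar_b_mouth, jar_c_mouth, jar_d_mouth's own z axis and vertical above 0.4 rad).
It fails at once if a jar is shoved more than 60 mm from where it stood (distance of any of jar_a_mouth, jar_b_mouth, jar_c_mouth, jar_d_mouth from where it was at the start of the episode above 0.06 m).
It fails at once if the mug or the tape measure is moved by more than 20 mm (distance of any of mug, tape_measure from where it was at the start of the episode above 0.02 m).
It also fails if it takes over 102 s, if anything falls off the work surface, if the arm or the gripper's body presses on something with over 40 N, if the wrist force passes 120 N, or if a joint passes its speed limit or range.

## Working session

There is one attempt and no reset: what is moved stays moved. The work goes in short steps, Python scripts to look and compute and a shell command to move; the robot and the scene stay as the last step left them, time stands still between calls to the robot, and variables do not carry over. Pictures are saved under pics/ and viewed, at most 14 in all, crops included, and the job is handed in when it is done.

```bash
ls; mkdir -p pics; python3 - <<'E'
from bench import r
import cv2
s=r.read_state(); print(s)
for n in("scene","top"):
    c=r.camera(n); print(n,c["camera_matrix"],c["xyz"],c["attitude"])
    cv2.imwrite(f"pics/{n}0.png",c["img"][:,:,::-1])
    for t in["lid_a_mid","lid_b_mid","lid_c_mid","lid_d_mid","jar_a_mouth","jar_b_mouth","jar_c_mouth","jar_d_mouth","mug","tape_measure"]:
        print(t,[(round(d["score"],2),[round(float(v)) for v in d["bbox"]]) for d in r.outline_of(t,n)])
E
```

```text
pics
{'time': 0.0, 'joint_positions': array([-1.24860491,  0.3328752 , -0.06470143,  1.46097279,  0.0216122 ,
        1.34990666, -0.0885031 ]), 'joint_vel': array([ 1.14429157e-03, -1.24696863e-05, -4.17477433e-04,  1.12307350e-03,
       -1.11819311e-03, -5.43090377e-04,  3.73056084e-04]), 'joint_torque': array([ 1.49914060e-03, -6.23245454e+01,  2.57772335e-02, -3.89903355e+01,
       -6.12032181e-02,  3.96142085e-02,  1.57899531e-04]), 'ee_pos': array([0.21112782, 0.58784696, 0.23273684]), 'eef_rot': array([ 1.71531864e-01,  9.85178300e-01, -7.27975951e-04, -8.56575336e-05]), 'ft_force': array([ 0.45597826, -0.60807147, -0.23086086]), 'torque': array([-0.00684751, -0.03507789,  0.02768225]), 'grip_force': 0.0, 'width': 0.08728898297449095}
scene [[516.82521897   0.         321.32516591]
 [  0.         516.82521897 194.28690108]
 [  0.           0.           1.        ]] [0.14326847 0.73137575 1.15308065] [-0.25936437  0.89989736 -0.33663264  0.09794554]
lid_a_mid [(0.82, [319, 326, 19, 20]), (0.52, [287, 319, 14, 16])]
lid_b_mid [(0.68, [316, 335, 22, 14])]
lid_c_mid [(0.73, [281
[... 481 characters left out ...]
[  0.         370.33199574 200.88482774]
 [  0.           0.           1.        ]] [0.39526258 0.0157043  1.21714238] [ 0.70986948 -0.69769465  0.08088159 -0.0525897 ]
lid_a_mid [(0.55, [219, 256, 15, 7]), (0.43, [227, 226, 16, 13])]
lid_b_mid [(0.6, [227, 254, 6, -1]), (0.33, [218, 256, 16, 11])]
lid_c_mid []
lid_d_mid [(0.24, [438, 183, 31, 32])]
jar_a_mouth [(0.69, [352, 200, 22, 17]), (0.44, [316, 255, 19, 22])]
jar_b_mouth [(0.65, [306, 149, 21, 17]), (0.64, [318, 253, 18, 25]), (0.15, [217, 256, 14, 9])]
jar_c_mouth [(0.86, [386, 250, 24, 18])]
jar_d_mouth [(0.82, [272, 190, 25, 27]), (0.46, [438, 184, 33, 35])]
mug [(0.8, [437, 183, 31, 36])]
tape_measure [(0.53, [303, 147, 24, 18])]
```

```bash
python3 - <<'E'
import cv2
a=cv2.imread("pics/scene0.png")[90:390,210:460]
cv2.imwrite("pics/sc1.png",cv2.resize(a,None,fx=2,fy=2,interpolation=cv2.INTER_CUBIC))
a=cv2.imread("pics/top0.png")[110:300,190:460]
cv2.imwrite("pics/tc1.png",cv2.resize(a,None,fx=2.9,fy=2.9,interpolation=cv2.INTER_CUBIC))
E
```

```text
(no output)
```

View pics/sc1.png

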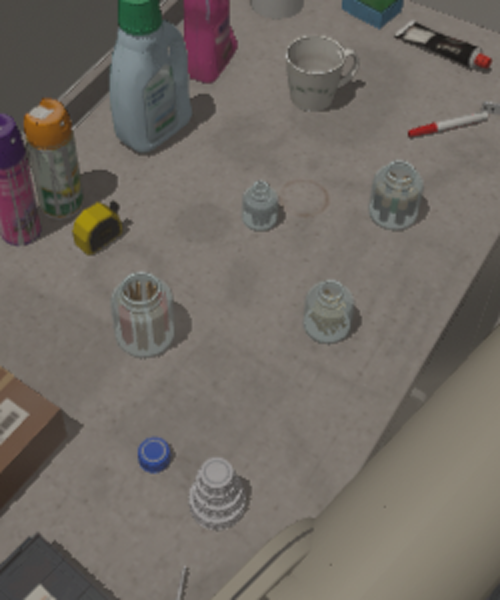

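View pics/tc1.png

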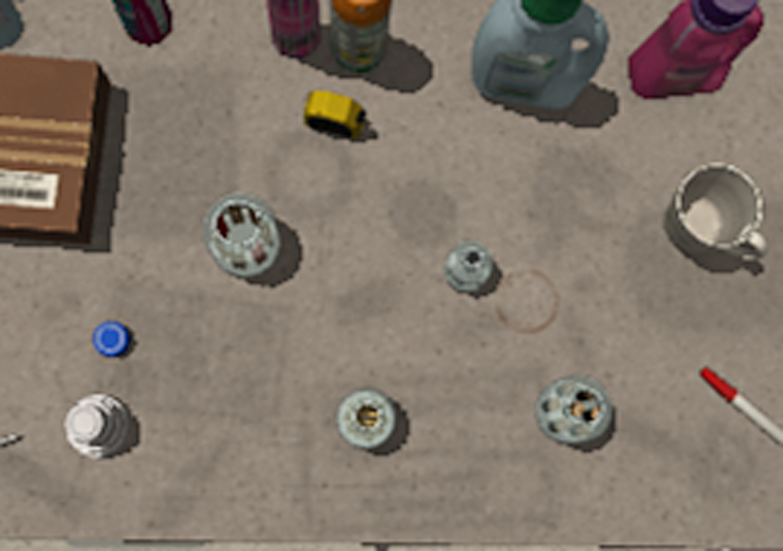

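```bash
cat > h.py <<'E'
import numpy as np, cv2
from scipy.spatial.transform import Rotation as R
from scipy.optimize import minimize
def proj(c,P):
    q=R.from_quat(c["attitude"]).inv().apply(np.asarray(P,float)-c["xyz"])@np.asarray(c["camera_matrix"]).T
    return q[:,:2]/q[:,2:]
A=np.linspace(0,2*np.pi,60)
def ring(x,y,z,d): return np.c_[x+d/2*np.cos(A),y+d/2*np.sin(A),0*A+z]
def jar(D,H,n): return [(D,0,H-.021),(n,H-.025,H-.006)]
S=6
def render(c,x,y,parts,box):
    u0,v0,w,h=box; m=np.zeros((h*S,w*S),np.uint8)
    for d,z0,z1 in parts:
        p=proj(c,np.r_[ring(x,y,z0,d),ring(x,y,z1,d)])-[u0-.5,v0-.5]
        cv2.fillConvexPoly(m,cv2.convexHull(np.round(p*S-.5).astype(np.int32)),1)
    return cv2.resize(m.astype(np.float32),(w,h),interpolation=cv2.INTER_AREA)
def fit(obs,parts,x0):
    # obs: list of (cam, mask)
    B=[]
    for c,m in obs:
        u,v=proj(c,[[x0[0],x0[1],.04]])[0].astype(int); b=(max(u-45,0),max(v-45,0),90,90)
        B.append((c,m[b[1]:b[1]+90,b[0]:b[0]+90].astype(np.float32),b))
    def f(p):
        t=0
        for c,m,b in B:
            q=render(c,*p,parts,b)[:m.shape[0],:m.shape[1]]; t+=np.abs(q-m).sum()/m.sum()
        return t
    r=minimize(f,x0,method="Nelder-Mead",options=dict(initial_simplex=np.array(x0)+[[-.012,-.01],[.012,-.01],[0,.012]],xatol=1e-4,fatol=1e-4))
    return r.x,r.fun
def ray(c,uv,z):
    d=R.from_quat(c["attitude"]).apply(np.linalg.solve(c["camera_matrix"],[uv[0],uv[1],1.]))
    return (c["xyz"]+d*(z-c["xyz"][2])/d[2])[:2]
J=dict(a=(.054,.072,.027),b=(.066,.082,.036),c=(.074,.092,.045),d=(.082,.104,.055))
E
cat > m.py <<'E'
from h import *
from bench import r
px=dict(scene=dict(a=(340,193),b=(374,246),c=(408,188),d=(282,246),s=(317,338)),top=dict(a=(352,202),b=(316,253),c=(387,251),d=(272,190),s=(223,256)))
C={n:r.camera(n) for n in px}
for k in "abcd":
    obs=[]
    for n in px:
        L=[d for d in r.outline_of(f"jar_{k}_mouth",n) if np.hypot(*(np.array(d["bbox"][:2])-px[n][k]))<8]
        if L: obs.append((C[n],L[0]["mask"]))
    x0=ray(C["top"],px["top"][k],.05)
    print(k,x0.round(4),[(n.round(4),round(e,2)) for n,e in [fit(obs,jar(*J[k]),x0)]+[fit([o],jar(*J[k]),x0) for o in obs]])
st=[(.066,0,.02),(.056,.02,.04),(.047,.04,.06),(.038,.06,.08)]
obs=[]
for n in px:
    im=cv2.cvtColor(C[n]["img"],cv2.COLOR_RGB2HSV); u,v=px[n]["s"]
    m=np.zeros((400,640),bool)
    for k in "abcd":
        for d in r.outline_of(f"lid_{k}_mid",n):
            if np.hypot(d["bbox"][0]-u,d["bbox"][1]-v)<16: m|=d["mask"]
    b=(im[...,2]>150)&(im[...,1]<40); b[:v-30]=0;b[v+30:]=0;b[:,:u-25]=0;b[:,u+25:]=0
    b=cv2.morphologyEx(b.astype(np.uint8),cv2.MORPH_CLOSE,np.ones((5,5)))
    print(n,m.sum(),b.sum()); obs.append((C[n],(m if n=="scene" else b)>0))
x0=ray(C["top"],px["top"]["s"],.05)
print("stack",x0,[fit(o,st,x0) for o in (obs,obs[:1],obs[1:])])
for n,p in (("scene",(287,318)),("top",(228,227))): print("blue",ray(C[n],p,.02))
E
python3 m.py
```

```text
a [ 0.6176 -0.1298] [(array([ 0.6243, -0.1296]), np.float64(0.28)), (array([ 0.6244, -0.1297]), np.float64(0.13)), (array([ 0.6237, -0.1287]), np.float64(0.14))]
b [ 0.4529 -0.0164] [(array([ 0.4519, -0.014 ]), np.float64(0.15)), (array([ 0.451 , -0.0139]), np.float64(0.08)), (array([ 0.4523, -0.0139]), np.float64(0.05))]
c [ 0.4627 -0.2402] [(array([ 0.4651, -0.2428]), np.float64(0.19)), (array([ 0.4645, -0.245 ]), np.float64(0.13)), (array([ 0.4649, -0.2421]), np.float64(0.04))]
d [0.6513 0.1281] [(array([0.6502, 0.1266]), np.float64(0.23)), (array([0.6502, 0.1264]), np.float64(0.07)), (array([0.6488, 0.1266]), np.float64(0.16))]
scene 623 124
top 253 259
stack [0.43933505 0.27081499] [(array([0.4401334 , 0.28018145]), np.float64(0.8996404409408569)), (array([0.4395205 , 0.27879622]), np.float64(0.28049758076667786)), (array([0.44058735, 0.2813147 ]), np.float64(0.6111111640930176))]
blue [0.53016903 0.27532627]
blue [0.53297107 0.26722489]
```

```bash
python3 -m pendant '[[0,0,0,-0.115],[0,0,0,-0.115],[0,0,0,-0.116],[-0.02,-0.027,0,0],[-0.02,-0.027,0,0],[-0.02,-0.027,0,0],[-0.02,-0.027,0,0],[-0.02,-0.027,0,0]]' 1 20
cat > m2.py <<'E'
from h import *
from bench import r
c=r.camera("scene")
T=dict(a=(.038,.06,.08))
for d in r.outline_of("lid_a_mid","scene"):
    if np.hypot(d["bbox"][0]-319,d["bbox"][1]-326)<8: print(fit([(c,d["mask"])],[T["a"]],(.44,.279)))
cv2.imwrite("pics/s2.png",cv2.resize(c["img"][300:370,280:360,::-1],None,fx=7,fy=7,interpolation=cv2.INTER_CUBIC))
print((proj(c,[[.44,.279,.08],[.44,.279,0]])-[280,300])*7)
E
python3 m2.py
```

```text
time: 2.67
ee_pos: [0.3122, 0.452, 0.2337]
eef_rot: [-0.001, 1.0, 0.0, 0.0]
ft_force: [0.5, -0.3, -0.0]
width: 0.0868
grip_force: 0.0
[[263.38956857 181.87370645]
 [265.05714629 291.63280348]]
```

View pics/s2.png

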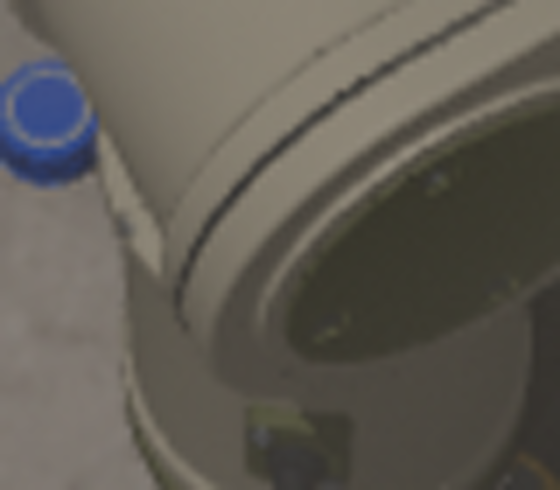

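The arm now hides the stack; I use the first scene picture instead, with the estimate overlaid.

```bash
python3 - <<'E'
from h import *
from bench import r
C={n:r.camera(n) for n in("scene","top")}
out=[]
for n,(u,v),(x,y) in(("scene",(284,305),(.44,.279)),("top",(200,232),(.44,.279))):
    im=cv2.imread(f"pics/{n}0.png")[v:v+60,u:u+60]; b=cv2.resize(im,None,fx=6,fy=6,interpolation=cv2.INTER_CUBIC)
    for d,z in((.038,.08),(.047,.06),(.056,.04),(.066,.02),(.066,0)):
        p=(proj(C[n],ring(x,y,z,d))-[u-.5,v-.5])*6
        cv2.polylines(b,[np.round(p).astype(int)],True,(0,0,255),1)
    out.append(b)
cv2.imwrite("pics/o1.png",np.hstack(out))
E
```

```text
(no output)
```

View pics/o1.png

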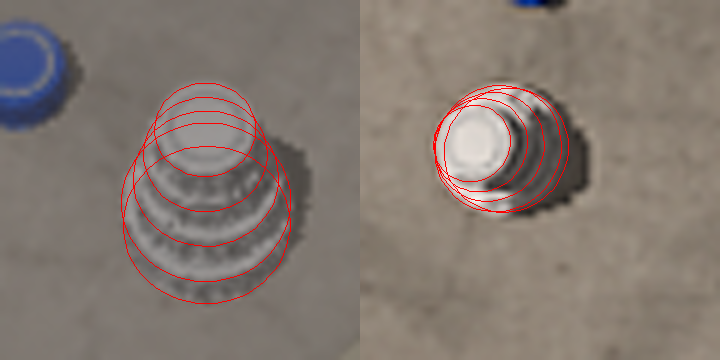

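The overlay matches the lids in both views to within about 1 mm, so the stack stands at (0.440, 0.279).

```bash
python3 -m pendant '[[-0.0213,-0.0288,0.01,0],[-0.0213,-0.0288,0.01,0],[-0.0213,-0.0288,0.01,0],[-0.0213,-0.0288,0.01,0],[-0.0213,-0.0288,0.01,0],[-0.0213,-0.0288,0.01,0],[0,0,0,0],[0,0,0,0]]'
```

```text
time: 3.53
ee_pos: [0.4398, 0.2801, 0.173]
eef_rot: [0.0, 1.0, -0.0, -0.0]
ft_force: [0.3, 0.4, -0.9]
width: 0.0871
grip_force: 0.0
```

```bash
python3 -m pendant '[[0,-0.001,0.03,0],[0,0,0.03,0],[0,0,0.025,0],[0,0,0.0145,0],[0,0,0,0],[0,0,0,0]]'
```

```text
time: 4.03
ee_pos: [0.4384, 0.2814, 0.0741]
eef_rot: [-0.002, 1.0, -0.0, -0.001]
ft_force: [0.3, 0.7, 0.8]
width: 0.0872
grip_force: 0.0
```

```bash
python3 -m pendant '[[-0.001,-0.001,0,0],[0,0,0,0],[0,0,0,0]]'
```

```text
time: 4.28
ee_pos: [0.441, 0.2795, 0.0753]
eef_rot: [-0.001, 1.0, 0.001, 0.001]
ft_force: [0.6, 0.6, -0.2]
width: 0.0872
grip_force: 0.0
```

```bash
python3 -m pendant '[[0,0,0,0],[0,0,0,0],[0,0,0,0],[0,0,0,0],[0,0,0,0],[0,0,0,0],[0,0,0,0],[0,0,0,0]]' 0 20; python3 -c "
from bench import r;s=r.read_state();print(s['ee_pos'],s['width'])"
```

```text
time: 4.95
ee_pos: [0.4404, 0.2787, 0.074]
eef_rot: [-0.001, 1.0, 0.0, -0.0]
ft_force: [-0.2, -0.2, 0.2]
width: 0.0415
grip_force: 0.0
[0.44038645 0.27871028 0.07402156] 0.041532395116055575
```

Still closing (41.5 mm); wait a little, then lift and travel.

```bash
python3 -m pendant '[[0,0,0,0],[0,0,0,0],[0,0,0,0],[0,0,0,0]]'; python3 -m pendant '[[0,0,-0.015,0],[0,0,-0.03,0],[0,0,-0.035,0],[0,0,-0.025,0],[0,0,0,0]]'
```

```text
time: 5.28
ee_pos: [0.4404, 0.2787, 0.074]
eef_rot: [-0.001, 1.0, 0.0, -0.0]
ft_force: [-0.2, -0.5, 0.3]
width: 0.0367
grip_force: 20.0
time: 5.7
ee_pos: [0.4426, 0.2802, 0.1845]
eef_rot: [-0.0, 1.0, 0.003, 0.003]
ft_force: [1.0, 1.0, -0.5]
width: 0.0369
grip_force: 20.0
```

```bash
python3 -m pendant '[[-0.0153,-0.034,0,0],[-0.0153,-0.034,0,0],[-0.0153,-0.034,0,0],[-0.0153,-0.034,0,0],[-0.0153,-0.034,0,0],[-0.0153,-0.034,0,0],[-0.0153,-0.034,0,0],[-0.0153,-0.034,0,0]]'; python3 -m pendant '[[-0.0153,-0.034,0,0],[-0.0153,-0.034,0,0],[-0.0153,-0.034,0,0],[-0.0153,-0.034,0,0],[0,0,0.01,0],[0,0,0.02,0],[0,0,0.02,0],[0,0,0.0,0]]'; python3 -m pendant '[[0,0,0,0],[0,0,0,0],[0,0,0,0],[0,0,0,0]]'
```

```text
time: 6.37
ee_pos: [0.5635, 0.0051, 0.1787]
eef_rot: [-0.001, 1.0, 0.0, -0.0]
ft_force: [1.1, 0.9, -0.8]
width: 0.0367
grip_force: 20.0
time: 7.03
ee_pos: [0.6222, -0.1286, 0.1244]
eef_rot: [-0.001, 1.0, 0.0, -0.003]
ft_force: [-0.3, -0.4, -1.2]
width: 0.0364
grip_force: 20.0
time: 7.37
ee_pos: [0.6252, -0.1291, 0.1304]
eef_rot: [-0.001, 1.0, -0.0, 0.001]
ft_force: [0.0, -0.6, 1.0]
width: 0.0364
grip_force: 20.0
```

```bash
cat > ov.py <<'E'
import sys
from h import *
from bench import r
k,lx,ly,lz=sys.argv[1],*map(float,sys.argv[2:5])  # lid diameter/jar key, lid mid
P=dict(a=(.6243,-.1296),b=(.4517,-.0139),c=(.4648,-.2428),d=(.6499,.1266)); D=dict(a=.038,b=.047,c=.056,d=.066)
x,y=P[k];Dj,H,n=J[k];out=[]
for cn in("scene","top"):
    c=r.camera(cn); u,v=(proj(c,[[x,y,.09]])[0]-32).astype(int)
    b=cv2.resize(c["img"][v:v+64,u:u+64,::-1],None,fx=6,fy=6,interpolation=cv2.INTER_CUBIC)
    for X,Y,d,z,col in((lx,ly,D[k],lz+.01,(0,0,255)),(lx,ly,D[k],lz-.01,(0,0,255)),(x,y,Dj,0,(0,200,0)),(x,y,n,H-.019,(0,200,0)),(x,y,n-.007,H,(255,0,0))):
        cv2.polylines(b,[np.round((proj(c,ring(X,Y,z,d))-[u-.5,v-.5])*6).astype(int)],True,col,1)
    out.append(b)
cv2.imwrite(sys.argv[5],np.hstack(out))
s=r.read_state();print(s["ee_pos"])
E
python3 ov.py a .6243 -.1293 .125 pics/o2.png
```

```text
[ 0.62490778 -0.12902334  0.12989842]
```

View pics/o2.png

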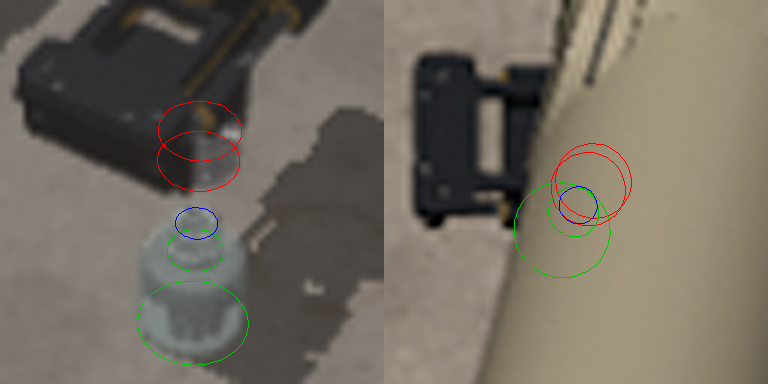

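```bash
python3 -m pendant '[[0,0,0.02,0],[0,0,0.015,0],[0,0,0.01,0],[0,0,0.006,0],[0,0,0.003,0],[0,0,0,0],[0,0,0,0]]';  python3 -m pendant '[[0,0,0.002,0],[0,0,0.002,0],[0,0,0,0],[0,0,0,0]]'
```

```text
time: 8.05
ee_pos: [0.6249, -0.1292, 0.0757]
eef_rot: [-0.001, 1.0, -0.0, 0.0]
ft_force: [-0.4, -0.2, 0.7]
width: 0.0367
grip_force: 20.0
time: 8.38
ee_pos: [0.6245, -0.129, 0.0711]
eef_rot: [-0.001, 1.0, 0.0, 0.0]
ft_force: [0.2, 0.1, -1.2]
width: 0.0366
grip_force: 20.0
```

```bash
python3 -m pendant '[[0,0,0,0],[0,0,0,0],[0,0,0,0],[0,0,0,0],[0,0,0,0],[0,0,0,0]]' 1; python3 -m pendant '[[0,0,-0.01,0],[0,0,-0.03,0],[0,0,-0.035,0],[0,0,-0.03,0],[0.0153,0.034,0,0],[0.0153,0.034,0,0],[0.0153,0.034,0,0],[0.0153,0.034,0,0]]'; python3 -m pendant '[[0.0153,0.034,0,0],[0.0153,0.034,0,0],[0.0153,0.034,0,0],[0.0153,0.034,0,0],[0.0153,0.034,0,0],[0.0153,0.034,0,0],[0,0,0,0],[0,0,0,0]]'; python3 ov.py a .6243 -.1296 .066 pics/o3.png
```

```text
time: 8.88
ee_pos: [0.6245, -0.1291, 0.071]
eef_rot: [-0.001, 1.0, 0.0, 0.0]
ft_force: [0.5, 0.5, 0.0]
width: 0.0689
grip_force: 0.0
time: 9.55
ee_pos: [0.5624, 0.008, 0.177]
eef_rot: [-0.0, 1.0, 0.0, 0.001]
ft_force: [0.6, 0.5, 0.2]
width: 0.0871
grip_force: 0.0
time: 10.22
ee_pos: [0.4703, 0.2128, 0.1768]
eef_rot: [-0.003, 1.0, 0.0, 0.0]
ft_force: [1.0, -1.4, -0.1]
width: 0.087
grip_force: 0.0
[0.471628   0.20986361 0.17659372]
```

View pics/o3.png

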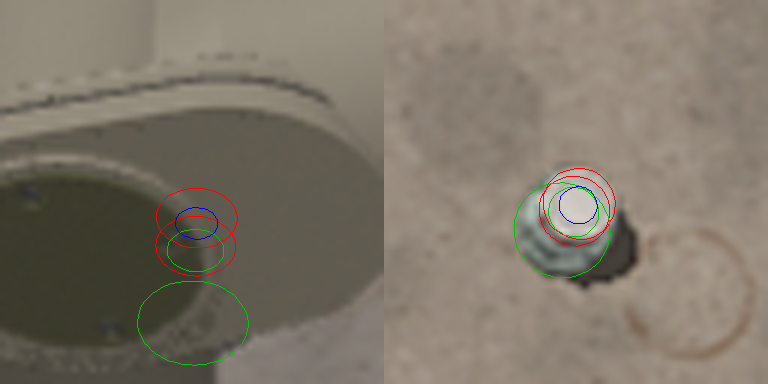

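Lid a sits on jar a, centred (top-view pixel match). Next, lid b.

```bash
python3 -m pendant '[[0.0155,0.034,0.02,0],[0.0155,0.034,0.02,0],[0,0,0.03,0],[0,0,0.03,0],[0,0,0.015,0],[0,0,0,0],[0,0,0,0],[0,0,0,0]]'
```

```text
time: 10.98
ee_pos: [0.4419, 0.2772, 0.0632]
eef_rot: [0.0, 1.0, 0.0, 0.001]
ft_force: [-0.7, -0.2, 0.6]
width: 0.0871
grip_force: 0.0
```

```bash
python3 -m pendant '[[0.001,0.001,0.008,0],[0,0,0,0],[0,0,0,0],[0,0,0,0],[0,0,0,0]]'
```

```text
time: 11.4
ee_pos: [0.4397, 0.2787, 0.0541]
eef_rot: [-0.001, 1.0, 0.0, 0.0]
ft_force: [0.6, -0.2, -0.0]
width: 0.0869
grip_force: 0.0
```

```bash
python3 -m pendant '[[0,0,0,0],[0,0,0,0],[0,0,0,0],[0,0,0,0],[0,0,0,0],[0,0,0,0],[0,0,0,0],[0,0,0,0]]' 0 20;python3 -m pendant '[[0,0,0,0],[0,0,0,0],[0,0,0,0]]';  python3 -m pendant '[[0,0,-0.015,0],[0,0,-0.03,0],[0,0,-0.035,0],[0,0,-0.02,0],[0,0,0,0]]'
```

```text
time: 12.07
ee_pos: [0.4395, 0.2786, 0.0537]
eef_rot: [-0.001, 1.0, 0.0, -0.0]
ft_force: [-0.2, -0.5, -0.3]
width: 0.0461
grip_force: 20.0
time: 12.32
ee_pos: [0.4395, 0.2786, 0.0537]
eef_rot: [-0.001, 1.0, 0.0, 0.0]
ft_force: [-0.3, 0.5, -0.3]
width: 0.0456
grip_force: 20.0
time: 12.73
ee_pos: [0.4416, 0.28, 0.1585]
eef_rot: [-0.001, 1.0, 0.002, 0.003]
ft_force: [0.2, -0.3, 0.1]
width: 0.0459
grip_force: 20.0
```

```bash
python3 -m pendant '[[-0.0015,-0.0366,0,0],[-0.0015,-0.0366,0,0],[-0.0015,-0.0366,0,0],[-0.0015,-0.0366,0,0],[-0.0015,-0.0366,0,0],[-0.0015,-0.0366,0,0],[-0.0015,-0.0366,0,0],[-0.0015,-0.0366,0,0]]'; python3 -m pendant '[[0,0,0.01,0],[0,0,0.01,0],[0,0,0,0],[0,0,0,0],[0,0,0,0]]'
```

```text
time: 13.4
ee_pos: [0.4514, -0.016, 0.1534]
eef_rot: [-0.001, 1.0, 0.0, -0.0]
ft_force: [0.2, -0.1, 0.0]
width: 0.0462
grip_force: 20.0
time: 13.82
ee_pos: [0.4519, -0.0131, 0.1336]
eef_rot: [-0.002, 1.0, -0.0, -0.0]
ft_force: [0.2, 0.1, -0.7]
width: 0.0458
grip_force: 20.0
```

```bash
python3 -m pendant '[[0,-0.0005,0.018,0],[0,0,0.012,0],[0,0,0.01,0],[0,0,0.005,0],[0,0,0.003,0],[0,0,0,0],[0,0,0,0]]';  python3 -m pendant '[[0,0,0.002,0],[0,0,0.002,0],[0,0,0,0],[0,0,0,0]]'
```

```text
time: 14.4
ee_pos: [0.4521, -0.0146, 0.086]
eef_rot: [-0.001, 1.0, 0.0, 0.0]
ft_force: [-0.6, 0.5, -0.0]
width: 0.0455
grip_force: 20.0
time: 14.73
ee_pos: [0.452, -0.0147, 0.0818]
eef_rot: [-0.001, 1.0, 0.0, 0.0]
ft_force: [-0.4, 0.8, 0.3]
width: 0.0459
grip_force: 20.0
```

Release, rise, go back over the stack for lid c (TCP target 0.034).

```bash
python3 -m pendant '[[0,0,0,0],[0,0,0,0],[0,0,0,0],[0,0,0,0],[0,0,0,0],[0,0,0,0],[0,0,0,0]]' 1; python3 -m pendant '[[0,0,-0.01,0],[0,0,-0.03,0],[0,0,-0.03,0],[0.0015,0.0366,0,0],[0.0015,0.0366,0,0],[0.0015,0.0366,0,0],[0.0015,0.0366,0,0],[0.0015,0.0366,0,0]]'; python3 -m pendant '[[0.0015,0.0366,0,0],[0.0015,0.0366,0,0],[0.0015,0.0366,0,0],[0,0,0.03,0],[0,0,0.03,0],[0,0,0,0],[0,0,0,0],[0,0,0,0]]'; python3 ov.py b .4517 -.0139 .076 pics/o4.png
```

```text
time: 15.32
ee_pos: [0.4519, -0.0147, 0.0817]
eef_rot: [-0.001, 1.0, 0.0, 0.0]
ft_force: [0.3, -0.7, 0.5]
width: 0.0835
grip_force: 0.0
time: 15.98
ee_pos: [0.444, 0.17, 0.1528]
eef_rot: [-0.0, 1.0, 0.0, 0.0]
ft_force: [0.2, -0.5, -0.2]
width: 0.0868
grip_force: 0.0
time: 16.65
ee_pos: [0.4404, 0.2781, 0.0935]
eef_rot: [-0.0, 1.0, 0.0, 0.001]
ft_force: [0.2, 0.1, 0.4]
width: 0.0869
grip_force: 0.0
[0.44068485 0.27838974 0.09385832]
```

View pics/o4.png

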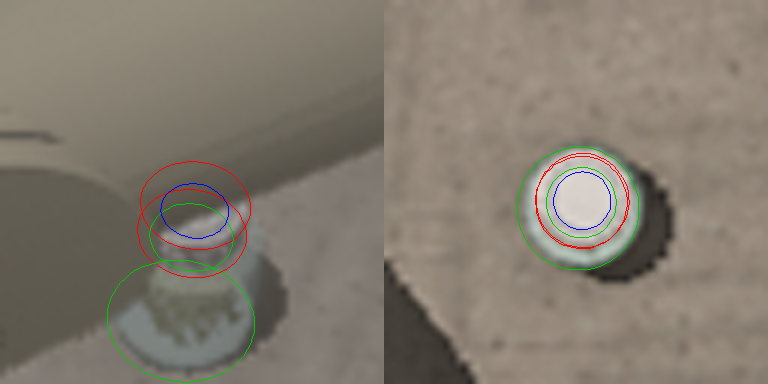

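Lid b is centred and down on jar b. Lid c next.

```bash
python3 -m pendant '[[0,0.0005,0.025,0],[0,0,0.02,0],[0,0,0.01,0],[0,0,0.004,0],[0,0,0,0],[0,0,0,0],[0,0,0,0]]'
```

```text
time: 17.33
ee_pos: [0.4403, 0.279, 0.034]
eef_rot: [-0.001, 1.0, 0.001, 0.001]
ft_force: [0.1, 0.1, 0.2]
width: 0.087
grip_force: 0.0
```

```bash
python3 -m pendant '[[0,0,0,0],[0,0,0,0],[0,0,0,0],[0,0,0,0],[0,0,0,0],[0,0,0,0],[0,0,0,0],[0,0,0,0]]' 0 20;  python3 -m pendant '[[0,0,0,0],[0,0,-0.015,0],[0,0,-0.03,0],[0,0,-0.035,0],[0,0,-0.035,0],[0,0,-0.015,0],[0,0,0,0]]'
```

```text
time: 18.0
ee_pos: [0.4395, 0.2786, 0.0327]
eef_rot: [-0.001, 1.0, 0.0, -0.0]
ft_force: [-0.5, -0.4, -0.0]
width: 0.0553
grip_force: 20.0
time: 18.58
ee_pos: [0.4413, 0.2798, 0.1669]
eef_rot: [-0.001, 1.0, 0.002, 0.003]
ft_force: [0.9, 0.0, -0.4]
width: 0.0548
grip_force: 20.0
```

```bash
python3 -m pendant '[[-0.0018,-0.0373,0,0],[-0.0018,-0.0373,0,0],[-0.0018,-0.0373,0,0],[-0.0018,-0.0373,0,0],[-0.0018,-0.0373,0,0],[-0.0018,-0.0373,0,0],[-0.0018,-0.0373,0,0],[-0.0018,-0.0373,0,0]]'; python3 -m pendant '[[-0.0018,-0.0373,0,0],[-0.0018,-0.0373,0,0],[-0.0018,-0.0373,0,0],[-0.0018,-0.0373,0,0],[-0.0018,-0.0373,0,0],[-0.0018,-0.0373,0,0],[0,0,0,0],[0,0,0,0]]'; python3 -m pendant '[[0,0,0.01,0],[0,0,0.01,0],[0,0,0,0],[0,0,0,0],[0,0,0,0]]'
```

```text
time: 19.25
ee_pos: [0.4535, -0.0216, 0.1619]
eef_rot: [-0.001, 1.0, 0.0, -0.0]
ft_force: [1.3, 0.1, -1.1]
width: 0.0548
grip_force: 20.0
time: 19.92
ee_pos: [0.4643, -0.2458, 0.1617]
eef_rot: [0.002, 1.0, -0.0, -0.001]
ft_force: [0.1, 0.5, -0.8]
width: 0.055
grip_force: 20.0
time: 20.33
ee_pos: [0.4654, -0.2429, 0.1425]
eef_rot: [-0.001, 1.0, 0.0, -0.0]
ft_force: [0.1, -0.4, -0.0]
width: 0.0552
grip_force: 20.0
```

```bash
python3 -m pendant '[[0,0,0.018,0],[0,0,0.012,0],[0,0,0.01,0],[0,0,0.005,0],[0,0,0.002,0],[0,0,0,0],[0,0,0,0]]';  python3 -m pendant '[[0,0,0.002,0],[0,0,0.0025,0],[0,0,0,0],[0,0,0,0]]'
```

```text
time: 20.92
ee_pos: [0.4656, -0.2438, 0.096]
eef_rot: [-0.001, 1.0, -0.0, 0.0]
ft_force: [-0.2, -0.0, 0.1]
width: 0.0551
grip_force: 20.0
time: 21.25
ee_pos: [0.4653, -0.2436, 0.0912]
eef_rot: [-0.001, 1.0, 0.0, -0.0]
ft_force: [0.1, 0.1, -0.7]
width: 0.0552
grip_force: 20.0
```

```bash
python3 -m pendant '[[0,0,0,0],[0,0,0,0],[0,0,0,0],[0,0,0,0],[0,0,0,0],[0,0,0,0],[0,0,0,0]]' 1; python3 -m pendant '[[0,0,-0.01,0],[0,0,-0.03,0],[0,0,-0.03,0],[0.0018,0.0373,0,0],[0.0018,0.0373,0,0],[0.0018,0.0373,0,0],[0.0018,0.0373,0,0],[0.0018,0.0373,0,0]]'; python3 -m pendant '[[0.0018,0.0373,0,0],[0.0018,0.0373,0,0],[0.0018,0.0373,0,0],[0.0018,0.0373,0,0],[0.0018,0.0373,0,0],[0.0018,0.0373,0,0],[0.0018,0.0373,0,0],[0.0018,0.0373,0,0]]'; python3 -m pendant '[[0.0018,0.0373,0,0],[0,0,0.035,0],[0,0,0.035,0],[0,0,0.02,0],[0,0,0,0],[0,0,0,0],[0,0,0,0]]'; python3 ov.py c .4648 -.2428 .086 pics/o5.png
```

```text
time: 21.83
ee_pos: [0.4654, -0.2436, 0.0912]
eef_rot: [-0.001, 1.0, 0.0, -0.0]
ft_force: [-0.4, -0.6, -0.2]
width: 0.0859
grip_force: 0.0
time: 22.5
ee_pos: [0.4559, -0.0556, 0.1622]
eef_rot: [-0.0, 1.0, 0.0, 0.001]
ft_force: [1.1, -0.0, 0.1]
width: 0.0873
grip_force: 0.0
time: 23.17
ee_pos: [0.4412, 0.243, 0.1622]
eef_rot: [-0.0, 1.0, 0.0, 0.001]
ft_force: [-0.2, -0.5, 0.5]
width: 0.0873
grip_force: 0.0
time: 23.75
ee_pos: [0.4406, 0.2791, 0.0732]
eef_rot: [-0.0, 1.0, 0.001, 0.001]
ft_force: [1.1, 0.9, -0.1]
width: 0.087
grip_force: 0.0
[0.44071367 0.27923024 0.07332586]
```

View pics/o5.png

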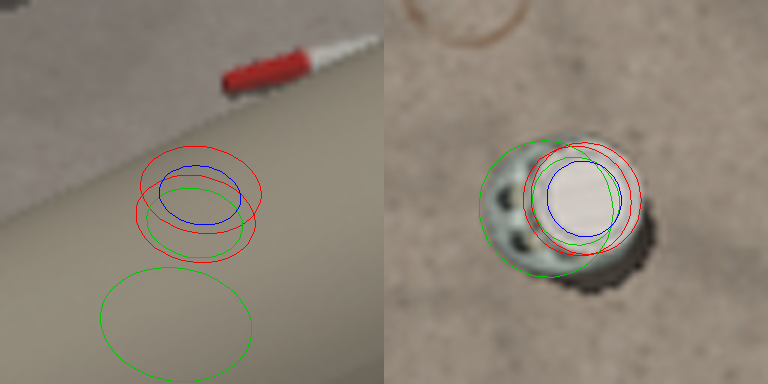

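Lid c is down on jar c. Now lid d from the worktop.

```bash
python3 -m pendant '[[0,0,0.025,0],[0,0,0.02,0],[0,0,0.01,0],[0,0,0.004,0],[0,0,0,0],[0,0,0,0],[0,0,0,0]]'
```

```text
time: 24.43
ee_pos: [0.4403, 0.2791, 0.0134]
eef_rot: [-0.001, 1.0, 0.001, 0.001]
ft_force: [1.1, -0.1, -0.1]
width: 0.0871
grip_force: 0.0
```

```bash
python3 -m pendant '[[0,0,0,0],[0,0,0,0],[0,0,0,0],[0,0,0,0],[0,0,0,0],[0,0,0,0],[0,0,0,0],[0,0,0,0]]' 0 20;  python3 -m pendant '[[0,0,-0.015,0],[0,0,-0.03,0],[0,0,-0.035,0],[0,0,-0.035,0],[0,0,-0.035,0],[0,0,-0.02,0],[0,0,0,0]]'; python3 -m pendant '[[-0.03,-0.0217,0,0],[-0.03,-0.0217,0,0],[-0.03,-0.0217,0,0],[-0.03,-0.0217,0,0],[-0.03,-0.0217,0,0],[-0.03,-0.0217,0,0],[-0.03,-0.0217,0,0],[0,0,0,0]]'; python3 -m pendant '[[0,0,0.01,0],[0,0,0.01,0],[0,0,0,0],[0,0,0,0],[0,0,0,0]]'
```

```text
time: 25.1
ee_pos: [0.4396, 0.2787, 0.0124]
eef_rot: [-0.001, 1.0, 0.0, 0.0]
ft_force: [-1.2, 0.6, 3.3]
width: 0.0648
grip_force: 20.0
time: 25.68
ee_pos: [0.4414, 0.2799, 0.187]
eef_rot: [-0.001, 1.0, 0.002, 0.003]
ft_force: [0.3, 0.3, -0.3]
width: 0.0649
grip_force: 20.0
time: 26.35
ee_pos: [0.6534, 0.1196, 0.1802]
eef_rot: [0.003, 1.0, -0.002, 0.0]
ft_force: [-0.3, -1.1, -0.7]
width: 0.0647
grip_force: 20.0
time: 26.77
ee_pos: [0.6491, 0.128, 0.1622]
eef_rot: [-0.001, 1.0, 0.0, -0.0]
ft_force: [0.4, 0.4, -0.0]
width: 0.0645
grip_force: 20.0
```

```bash
python3 -m pendant '[[-0.0005,-0.001,0.02,0],[0,0,0.015,0],[0,0,0.01,0],[0,0,0.006,0],[0,0,0.003,0],[0,0,0,0],[0,0,0,0]]';  python3 -m pendant '[[0,0,0.003,0],[0,0,0.003,0],[0,0,0,0],[0,0,0,0]]'
```

```text
time: 27.35
ee_pos: [0.6506, 0.1261, 0.109]
eef_rot: [-0.001, 1.0, 0.0, 0.0]
ft_force: [-0.1, 0.1, -1.3]
width: 0.0648
grip_force: 20.0
time: 27.68
ee_pos: [0.6502, 0.1259, 0.1021]
eef_rot: [-0.001, 1.0, 0.0, -0.0]
ft_force: [-0.7, 0.2, -0.3]
width: 0.0651
grip_force: 20.0
```

Release, lift clear, withdraw to the start side for a final look.

```bash
python3 -m pendant '[[0,0,0,0],[0,0,0,0],[0,0,0,0],[0,0,0,0],[0,0,0,0],[0,0,0,0],[0,0,0,0]]' 1; python3 -m pendant '[[0,0,-0.01,0],[0,0,-0.03,0],[0,0,-0.035,0],[0,0,-0.035,0],[0.024,0.03,0,0],[0.024,0.03,0,0],[0.024,0.03,0,0],[0.024,0.03,0,0]]'; python3 -m pendant '[[0.024,0.03,0,0],[0.024,0.03,0,0],[0.024,0.03,0,0],[0.024,0.03,0,0],[0.024,0.03,0,0],[0.024,0.03,0,0],[0.024,0.03,0,0],[0.024,0.03,0,0]]'; python3 -m pendant '[[0.02,0.02,0,0],[0.02,0.02,0,0],[0.02,0.02,0,0],[0,0.02,0,0],[0,0,0,0],[0,0,0,0]]'; python3 - <<'E'
from h import *
from bench import r
P=dict(a=(.6243,-.1296),b=(.4517,-.0139),c=(.4648,-.2428),d=(.6499,.1266)); D=dict(a=.038,b=.047,c=.056,d=.066)
c=r.camera("scene")
b=cv2.resize(c["img"][150:300,250:440,::-1],None,fx=4,fy=4,interpolation=cv2.INTER_CUBIC); o=b.copy()
for k in P:
    H=J[k][1]
    for z in (H+.004,H-.016): cv2.polylines(o,[np.round((proj(c,ring(*P[k],z,D[k]))-[249.5,149.5])*4).astype(int)],True,(0,0,255),1)
cv2.imwrite("pics/f.png",b[:, :]); cv2.imwrite("pics/fo.png",o)
E
```

```text
time: 28.27
ee_pos: [0.6502, 0.126, 0.1022]
eef_rot: [-0.001, 1.0, 0.0, 0.0]
ft_force: [-0.1, -0.1, -0.9]
width: 0.0866
grip_force: 0.0
time: 28.93
ee_pos: [0.553, 0.2469, 0.2134]
eef_rot: [-0.0, 1.0, 0.0, 0.001]
ft_force: [0.0, 0.2, 0.3]
width: 0.0868
grip_force: 0.0
time: 29.6
ee_pos: [0.3606, 0.4869, 0.2134]
eef_rot: [-0.0, 1.0, 0.001, 0.0]
ft_force: [0.5, 0.6, 0.5]
width: 0.087
grip_force: 0.0
time: 30.1
ee_pos: [0.3013, 0.5661, 0.2126]
eef_rot: [-0.001, 1.0, 0.0, 0.0]
ft_force: [0.4, -0.3, -0.6]
width: 0.0871
grip_force: 0.0
```

View pics/fo.png

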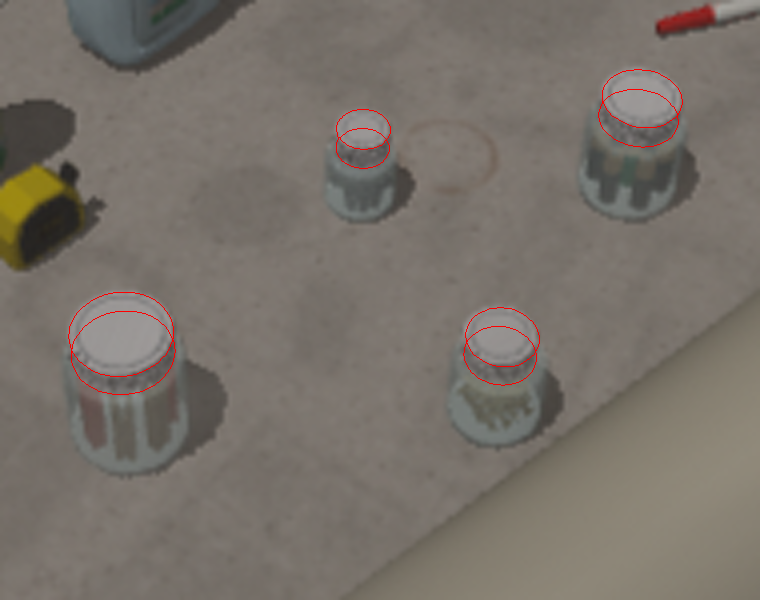

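All four lids match their fully-down outlines (a at crop (363,140), b (501,345), c (641,108), d (122,343)), level and centred.

```bash
python3 -c "
from bench import r;print(r.close_job())"
```

```text
the job is handed in; nothing more can be done
None
```

I put all four lids on their own jars and handed the job in at about 30 s. The final picture shows each lid centred, level and fully down; the hand-in gave no verdict.

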